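Hang the stage insert on its twin-pin holder

TASK

Lift the dark metal stage insert out of its slotted rest and hang it by its two holes on the two button-headed pins of the holder: upright, both pins through, pushed fully back flat against the bar, its weight resting on the pins, and let go. The pin bar may be clamped off centre, so feel for the pins gently instead of forcing the insert, and leave everything else on the bench where it is.

Things in the scene. Friction and masses are not known exactly. Their poses are not given: they have to be found in the camera images.
- insert: Stage insert to hang: dark metal frame plate 8 thick (own x), 150 wide (own y), 90 high (own z, up), plus a grip tab on its top edge. 0.2 to 0.4 kg. Window 80 wide, 16 to 58 high. Origin: centre of the underside. Starts upright in the rest, and is the same from either face. After lifting, either face may go to the bar.
- insert_tab (a point): Grip point in the middle of the insert's tab, 120 above the insert's underside. The tab is 44 wide (own y), 14 thick (own x), 90 to 138 above the underside; grip it from above across its thickness. Axes as the insert's.
- insert_holes (a point): Midway between the centres of the insert's two round through holes (along own x), 15 diameter, 45 either side of this point along own y. 74 above the insert's underside, 46 below the tab's grip point. Axes as the insert's.
- rest: Slotted rest, fixed: grey plastic base 90 x 130, 10 thick, and two walls making a slot 11 wide (own x) that runs along own y; slot floor 10, rim 32 above the bench. The insert stands in it, thickness along own x. Origin: centre of the underside.
- holder: Twin-pin holder, fixed: white foot 130 (own x) x 190 (own y) x 12 high, two posts, and on them an aluminium bar 150 long (own y), 24 high, 16 thick, top edge 130 above the bench. Two pins point from the bar along own +x. It takes a few newtons to slide the insert on; over 35 N between insert and holder is forcing it. Origin: centre of the foot's underside.
- holder_face (a point): On the bar's front face, at pin height (118 above the bench), in the middle of the holder; axes as the holder's. The level steel pins are 90 apart along own y: necks of 8 diameter, with round flat-fronted heads of 12 diameter from 14 to 22 out along own +x (rims chamfered 1). Bar and pins are clamped off centre: the pair is up to 20 to either side along own y, not reported, and stays put.
- holder_home (a point): Where the insert's origin comes to be, apart from the bar's unreported sideways offset (own y, up to 20 either way), when it hangs home: face against the bar, hole tops resting on the necks, so that hole centres are 3.5 below pin centres. 40.5 above the bench; axes as the holder's. The insert goes on from the +x side, moving along own -x.
- objective: Loose bystander: a steel microscope objective, 30 diameter, 50 high, standing. Origin: underside.
- oil: Loose bystander: small amber bottle, 28 diameter, 62 high. Origin: underside.
- slidebox: Loose bystander: flat blue slide box, 90 x 100 x 35. Origin: underside.
- beaker: Loose bystander: open glass beaker, 66 diameter, 85 high. Origin: underside.
- dishtray: Loose bystander: white tray, 160 x 110 x 30. Origin: underside.
- driver: Loose bystander: screwdriver lying, 150 long. Origin: middle.
- tipbox: Loose bystander: clear tip box with blue lid, 120 x 85 x 70. Origin: underside.
Not all that is in view belongs to the job. Leave any orange or red look-alike of the holder alone. What is meant by the insert is not blue, and is the smaller of those in its own colour.

How it is judged:
By the outcome, as a careful person would: the job done as asked, in the order asked, and still so for the second after the job is handed in, with the robot touching nothing.
It also fails if it takes over 67 s, if anything falls off the work surface, if the arm or the gripper's body presses on something with over 40 N, if the wrist force passes 120 N, or if a joint passes its speed limit or range.

ROBOT

A 6-joint arm with a two-finger parallel gripper is mounted at the origin on the work surface. World frame = base frame: x ahead of the robot, y to its left, z up, the work surface at z = 0. Lengths are in m, angles in degrees, forces in N, time in s.
With the tool pointing down it reaches from about 0.4 to 0.825 m from the base axis. Payload 7 kg.
Tool frame: the origin (TCP) lies midway between the tips of the shut fingers; the grasp point (between the pads) lies 19 mm behind it; z points along the fingers, y is the line along which they close (so a half turn about z gives the same grasp; the last joint's range is limited). The gripper opens to 88 mm and grips with 3 to 60 N. Pads are 19 mm wide; open, the fingers measure 130 mm over their backs; the gripper's body (78 mm by 193 mm) begins 47 mm behind the grasp point.
Start: joints at [-55.113, 20.546, 0.682, 0, -70.136, -16.507], TCP at [0.213, -0.641, 0.227] pointing down, gripper open.
Joint ranges: [-176.03, 176.03], [-82.01, 121.73], [-58.28, 71.71], [-173.87, 95.51], [-174.79, -0.11], [-173.66, 173.66]. Speed limits (degrees/s): [136.94, 136.94, 172.46, 180, 180, 180].

INTERFACE

Orientations are given as [roll, pitch, yaw] about the fixed x, y, z axes, in that order (R = Rz(yaw) Ry(pitch) Rx(roll)).
In Python, from plant import ctrl gives the robot as it stands. The module is installed in compiled form; this text tells all that it offers.
- The arm moves only by the tool send_rows, never from a script. Its argument "plan" is a list that holds one entry, the list of rows, each a list of 6 numbers: the shift along the tool's x, y, z in shares of 40 cm (1.0 is 40 cm), then the turn, a rotation vector about the tool's x, y, z in a scale on which 1.0 is 180 degrees. A call has 1 to 8 rows; each row is the pose to reach, as a shift and turn from the pose commanded when the call began, along the tool's axes at that moment; what a row does not reach only later rows make up. A row lasts 1/12 s, in which the tool goes at most 41.7 mm and 7.16 degrees, less where a joint would pass 70% of its speed; a pose out of reach is approached as far as the arm can. A call with a gripper value outside its range is refused whole. "fingers" is the opening, from 0 (shut) to 1 (fully open), set as the call begins (left out, the last holds). The fingers move at their own pace and stop on an object; the grip force is fixed at half the most. Time passes only in rows, so rows that repeat a pose let the fingers close. It gives the time, the measured TCP pose, the force, the opening and the grip force at its end, in the units of the state.
- ctrl.get_obs(): the state, without advancing time (a new reading comes with each control period).
- ctrl.snapshot(name): name is "side" or "top" or "wrist"; returns a dict with "img" (384x512x3 uint8, red, green, blue), "K" (3x3 intrinsics, pixels), "pose" (4x4, takes a point from camera to world coordinates). Camera axes: x right, y down, z forward; pixel columns grow to the right and rows downward; lengths in m; the calibration is good to about 2 mm. A picture is of the moment at which its call begins. There is no depth.
- ctrl.close_job(): hands the job in; it is judged then, once.
The state is a dict: "clock": time; "joint_pos": joint angles; "qvel": joint speeds; "tau": joint torques, N m; "tool_pos": TCP position; "orientation": TCP orientation; "force": force on the tool from outside, world axes, zero at the start; "moment": the same for the moment, N m; "opening": finger opening in m; "gripper_force": force on a finger pad.
Only numpy, scipy, OpenCV 4.12 (cv2) and the standard library are available. Lean on these libraries where they do the work, as an engineer would, in place of code of your own. Each camera call takes 0.05 s, during which the arm holds its last target. There are 200 camera calls.

## Working session

There is one attempt and no reset: what is moved stays moved. The work goes in short steps, Python scripts to look and compute and a tool call to move; the robot and the scene stay as the last step left them, time stands still between calls to the robot, and variables do not carry over. Pictures are saved under pics/ and viewed, at most 10 in all, crops included, and the job is handed in when it is done.

Besides the shell and the picture viewer there is one more tool, called after "Emit:" as name(argument=value, ...), one argument or row to a line, values as JSON. send_rows: Moves the arm, as the interface text tells. Its arguments: {"type":"object","properties":{"plan":{"type":"array","items":{"type":"array","items":{"type":"array","items":{"type":"number"}}}},"fingers":{"type":"number"}},"required":["plan"]}

```bash
mkdir -p pics; cat > h.py <<'E'
import numpy as np, cv2, json
from scipy.spatial.transform import Rotation as R
from plant import ctrl
def snap(n,f):
    s=ctrl.snapshot(n); cv2.imwrite(f'pics/{f}.png',s['img'][:,:,::-1])
    np.savez(f'pics/{f}.npz',**{k:np.array(v) for k,v in s.items() if k in('img','K','pose')}); return s
def load(f): return np.load(f'pics/{f}.npz')
def ray(s,u,v):
    d=s['pose'][:3,:3]@np.linalg.inv(s['K'])@[u,v,1]; return s['pose'][:3,3],d/np.linalg.norm(d)
def onz(s,u,v,z):
    o,d=ray(s,u,v); return o+d*(z-o[2])/d[2]
def tri(*obs):
    A=np.zeros((3,3));b=np.zeros(3);rs=[ray(s,u,v) for s,u,v in obs]
    for o,d in rs: P=np.eye(3)-np.outer(d,d);A+=P;b+=P@o
    p=np.linalg.solve(A,b); return p,[float(np.linalg.norm((np.eye(3)-np.outer(d,d))@(p-o))) for o,d in rs]
def proj(s,p):
    T=np.linalg.inv(s['pose']);q=s['K']@(T[:3,:3]@p+T[:3,3]);return q[:2]/q[2]
E
python3 - <<'E'
from h import *
np.set_printoptions(precision=4,suppress=True)
for n in('side','top','wrist'):
    s=snap(n,n+'0'); print(n,s['pose'][:3],s['K'][0])
im=[cv2.imread(f'pics/{n}0.png') for n in('side','top')]
cv2.imwrite('pics/a.png',cv2.resize(im[0],(800,600))); cv2.imwrite('pics/b.png',cv2.resize(im[1],(800,600)))
print(ctrl.get_obs())
E
```

```text
side [[-0.9975 -0.0527  0.0477  0.4823]
 [-0.0711  0.7329 -0.6766  0.7263]
 [ 0.0007 -0.6783 -0.7348  0.8708]] [364.7752   0.     254.4736]
top [[ 0.0277 -0.9862  0.1633  0.352 ]
 [-0.9991 -0.0327 -0.0278  0.0287]
 [ 0.0328 -0.1624 -0.9862  1.3425]] [420.6567   0.     254.7245]
wrist [[-0.3149  0.9025  0.2937  0.1326]
 [ 0.9491  0.299   0.099  -0.6659]
 [ 0.0016  0.3099 -0.9508  0.3836]] [322.3638   0.     259.5364]
{'clock': 0.15, 'joint_pos': array([-55.1134,  20.5823,   0.6455,  -0.0128, -70.1365, -16.5061]), 'qvel': array([-0.0152, -0.0902,  0.1251,  0.0095,  0.015 ,  0.1231]), 'tau': array([ -0.0012, -58.3273,  29.3289,   7.0011,   0.0088,  -0.0001]), 'tool_pos': array([ 0.2127, -0.6402,  0.2258]), 'orientation': array([ 179.9263,   -0.0093, -161.6239]), 'force': array([0.0991, 0.0108, 0.3734]), 'moment': array([0.0345, 0.0027, 0.0155]), 'gripper_force': 0.0, 'opening': 0.08804074677506236}
```

View pics/a.png

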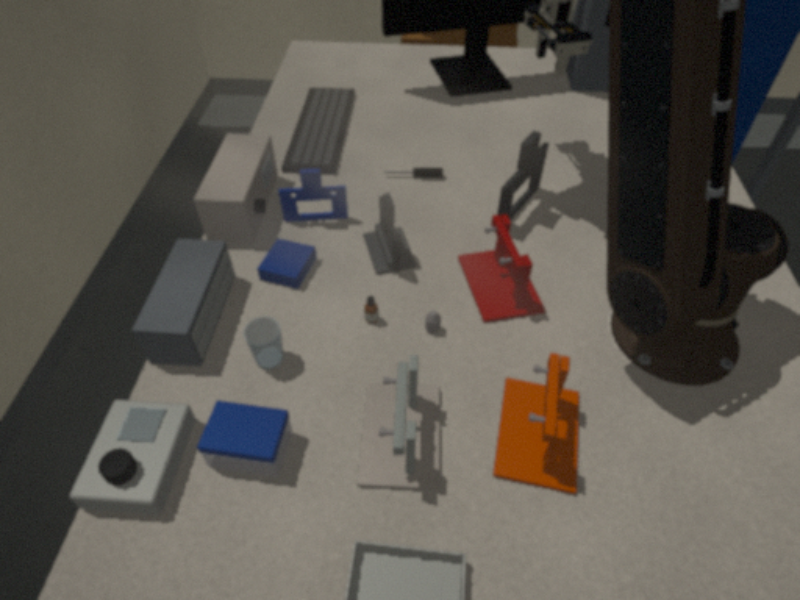

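View pics/b.png

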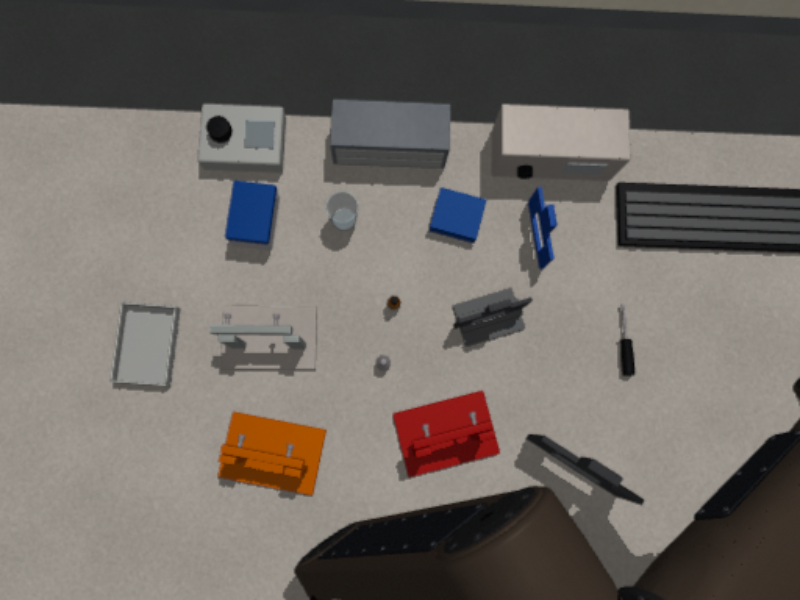

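Candidates for the insert, in the 800x600 pictures:
- Dark plate in the grey rest: top (492,312), side (388,235).
- Larger dark plate: top (585,468), side (525,175).
- Blue plate: top (542,228), side (312,200).

I choose the small dark one in the rest. The holder is the white/aluminium one at top (265,335), not the orange one at (270,455) or the red one at (445,435). Next is a close crop to check.

```bash
python3 - <<'E'
from h import *
def c(f,x,y,w=100,h=75):
    i=cv2.imread(f'pics/{f}.png')[y:y+h,x:x+w]; i=cv2.resize(i,(400,300),interpolation=cv2.INTER_CUBIC)
    return cv2.convertScaleAbs(i,alpha=1.6)
a=np.vstack([np.hstack([c('top0',270,165),c('side0',210,110)]),np.hstack([c('top0',120,175),c('side0',210,220,120,90)])])
cv2.imwrite('pics/c.png',a)
E
```

```text
(no output)
```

View pics/c.png

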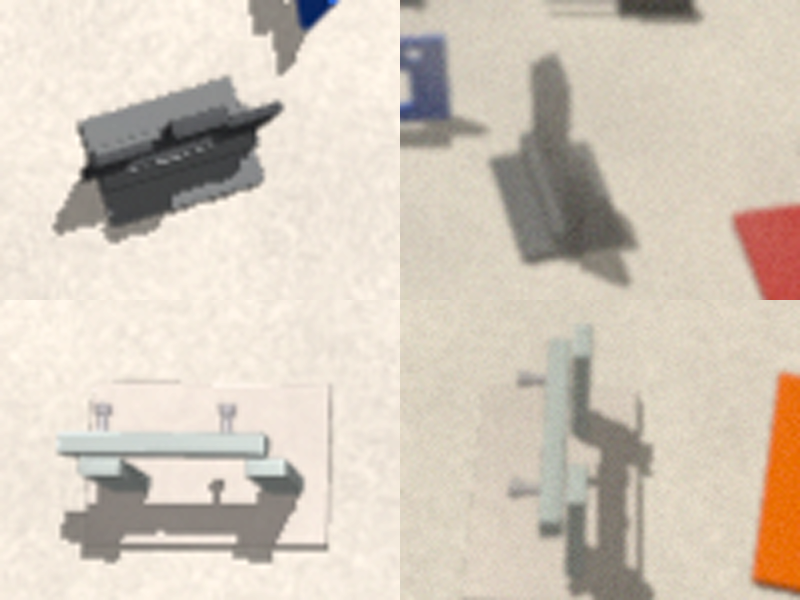

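```bash
python3 - <<'E'
from h import *
np.set_printoptions(precision=4,suppress=True)
t,s=load('top0'),load('side0')
T=lambda x,y,ox,oy:(ox+x/4,oy+y/4)
for n,a,b in [('pinL',(103,110),(120,188)),('pinR',(228,110),(125,78))]:
    print(n,tri((t,*T(*a,120,175)),(s,210+b[0]*.3,220+b[1]*.3)))
for n,p in dict(footTR=(329,84),footBR=(328,247),footTL=(90,81)).items(): print(n,onz(t,*T(*p,120,175),.012))
for n,p in dict(barTL=(58,134),barTR=(265,134),barBL=(58,150)).items(): print(n,onz(t,*T(*p,120,175),.13))
for n,p,z in [('insL',(88,165),.1),('insR',(280,105),.1),('tabL',(165,128),.148),('tabR',(225,108),.148),('restTL',(78,122),.01),('restTR',(230,78),.01),('restBR',(264,185),.01)]: print(n,onz(t,*T(*p,270,165),z))
print('tabtop',tri((t,*T(195,118,270,165)),(s,210+148/4,110+60/4)))
w=load('wrist0')
E
```

```text
pinL (array([0.5329, 0.3135, 0.1139]), [0.0022808249558429364, 0.00228082495584299])
pinR (array([0.5366, 0.2226, 0.1123]), [0.0017827327242388132, 0.0017827327242391374])
footTR [0.5773 0.1593 0.012 ]
footBR [0.4472 0.1538 0.012 ]
footTL [0.5734 0.3488 0.012 ]
barTL [0.5142 0.3406 0.13  ]
barTR [0.519  0.1921 0.13  ]
barBL [0.5026 0.3397 0.13  ]
insL [ 0.5402 -0.1186  0.1   ]
insR [ 0.5908 -0.2636  0.1   ]
tabL [ 0.5618 -0.1685  0.148 ]
tabR [ 0.578  -0.2121  0.148 ]
restTL [ 0.5886 -0.1207  0.01  ]
restTR [ 0.629 -0.244  0.01 ]
restBR [ 0.5422 -0.2715  0.01  ]
tabtop (array([ 0.5695, -0.1889,  0.1559]), [0.0010530580209636476, 0.0010530580209638348])
```

Pin spacing comes out at 91 mm and insert width at 154 mm, so both match the text. The tab is near (0.570, -0.190), yaw about 19°, and the holder yaw is about 2°. I'll move the wrist camera over the insert.

```bash
cat >> h.py <<'E'
np.set_printoptions(precision=4,suppress=True)
def go(p,yaw,tilt=None):
    o=ctrl.get_obs(); R0=R.from_euler('xyz',o['orientation'],degrees=True); R1=R.from_euler('xyz',[180,0,yaw],degrees=True)
    d=R0.inv().apply(np.array(p)-o['tool_pos'])*100; w=(R0.inv()*R1).as_rotvec(degrees=True)
    print('row',d.round(2),w.round(2),'n',np.linalg.norm(d)/4.17,np.linalg.norm(w)/7.16)
def st():
    o=ctrl.get_obs(); print(*[(k,o[k]) for k in('clock','tool_pos','orientation','force','moment','opening','gripper_force','joint_pos')],sep='\n')
E
python3 - <<'E'
from h import *
go([.40,-.42,.30],-116); go([.57,-.19,.30],-71)
E
```

```text
row [-24.72  15.    -7.4 ] [  0.07   0.02 -45.62] n 7.157705240673114 6.372060768696618
row [-48.1   31.47  -7.38] [  0.07   0.05 -90.62] n 13.898133551747424 12.656972299485998
```

The manual's scale: shifts go in shares of 40 cm and turns go in shares of 180 degrees. Converting my numbers, -24.7 cm / 40 = -0.6175, -7.4 cm / 40 = -0.185, -45.6 degrees / 180 = -0.2533.

Emit:
send_rows(
  plan=[
    [[-0.1,0.05,-0.1,0,0,-0.0333],[-0.2,0.1,-0.175,0,0,-0.0667],[-0.3,0.15,-0.185,0,0,-0.1056],[-0.4,0.2125,-0.185,0,0,-0.1444],[-0.5,0.2875,-0.185,0,0,-0.1833],[-0.575,0.35,-0.185,0,0,-0.2222],[-0.6175,0.375,-0.185,0,0,-0.2533],[-0.6175,0.375,-0.185,0,0,-0.2533]],
  ],
  fingers=1,
)

```text
clock: 0.82
tool_pos: [0.4019, -0.417, 0.3008]
orientation: [-180.0, 0.0, -115.5]
force: [-0.7, -0.4, -0.5]
opening: 0.0876
gripper_force: 0.0
```

```bash
python3 - <<'E'
from h import *
st(); go([.56,-.18,.30],-71)
E
```

```text
('clock', 0.8167)
('tool_pos', array([ 0.4019, -0.417 ,  0.3008]))
('orientation', array([-179.9562,    0.0428, -115.5394]))
('force', array([-0.7126, -0.364 , -0.4963]))
('moment', array([ 0.0098,  0.0687, -0.0049]))
('opening', 0.08764642627748856)
('gripper_force', 0.0)
('joint_pos', array([-26.7487,   9.267 ,  -4.91  ,  -0.0451, -75.7801,   1.2203]))
row [-28.2   -4.04   0.11] [ -0.06   0.02 -44.54] n 6.8324547034221474 6.220597531888787
```

Converted, -24 cm / 40 = -0.6, -20 cm / 40 = -0.5, -44.5 degrees / 180 = -0.2472.

Emit:
send_rows(
  plan=[
    [[-0.1,-0.0125,0,0,0,-0.0361],[-0.2,-0.025,0,0,0,-0.0722],[-0.3,-0.0425,0,0,0,-0.1111],[-0.4,-0.0575,0,0,0,-0.15],[-0.5,-0.0725,0,0,0,-0.1889],[-0.6,-0.0875,0,0,0,-0.2222],[-0.6,-0.0875,0,0,0,-0.2472],[-0.6,-0.0875,0,0,0,-0.2472]],
  ],
)

```text
clock: 1.48
tool_pos: [0.5376, -0.218, 0.3]
orientation: [180.0, 0.0, -71.1]
force: [-0.4, -0.1, 0.2]
opening: 0.0878
gripper_force: 0.0
```

```bash
python3 - <<'E'
from h import *
s=snap('wrist','w1'); st()
for p in ([.57,-.19,.148],[.57,-.19,.1]): print(proj(s,np.array(p)))
E
```

```text
('clock', 1.5333)
('tool_pos', array([ 0.5368, -0.2191,  0.3001]))
('orientation', array([179.951 ,   0.0235, -71.4911]))
('force', array([-0.5442, -0.902 , -0.7237]))
('moment', array([-0.0115,  0.1447,  0.0231]))
('opening', 0.08744430715817478)
('gripper_force', 0.0)
('joint_pos', array([ -2.8891,   9.3965,  -4.8547,  -0.0041, -75.803 ,  21.3991]))
[220.4965 182.0336]
[225.2649 169.2657]
```

Converted, 6 cm / 40 = 0.15, -4 cm / 40 = -0.1.

Emit:
send_rows(
  plan=[
    [[-0.05,0.075,0,0,0,0],[-0.1,0.15,0,0,0,0],[-0.1,0.15,0,0,0,0],[-0.1,0.15,0,0,0,0]],
  ],
)

```text
clock: 1.87
tool_pos: [0.4651, -0.2019, 0.3015]
orientation: [-179.9, -0.0, -71.8]
force: [0.5, -0.5, 0.2]
opening: 0.0875
gripper_force: 0.0
```

```bash
python3 - <<'E'
from h import *
s=snap('wrist','w2'); st()
a=[cv2.convertScaleAbs(cv2.imread(f'pics/{f}.png')[:,56:456],alpha=1.5) for f in('w1','w2')]
cv2.imwrite('pics/d.png',np.hstack(a))
E
```

```text
('clock', 1.9167)
('tool_pos', array([ 0.4662, -0.202 ,  0.3014]))
('orientation', array([-179.9123,   -0.0434,  -71.729 ]))
('force', array([-0.3127,  0.2855,  0.2631]))
('moment', array([0.0012, 0.1425, 0.0109]))
('opening', 0.08760719393497697)
('gripper_force', 0.0)
('joint_pos', array([ -1.2368,   2.1116, -12.9665,   0.0121, -74.8247,  19.5047]))
```

View pics/d.png

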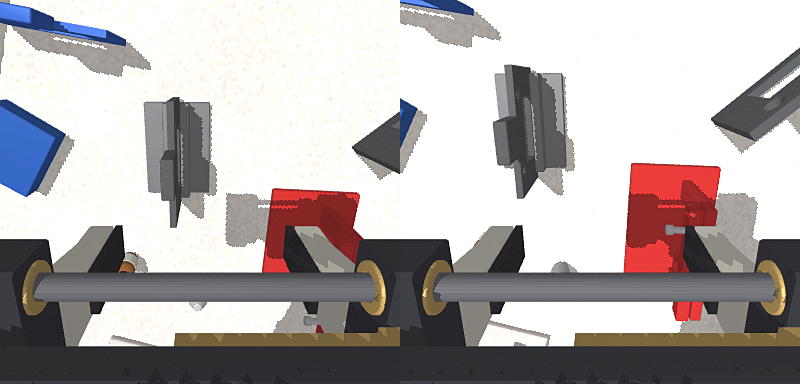

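```bash
python3 - <<'E'
from h import *
a=[cv2.resize(cv2.convertScaleAbs(cv2.imread(f'pics/{f}.png')[y:y+150,x:x+100],alpha=2.2),(400,600),interpolation=cv2.INTER_CUBIC) for f,x,y in(('w1',190,85),('w2',130,55))]
cv2.imwrite('pics/e.png',np.hstack(a))
E
```

```text
(no output)
```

View pics/e.png

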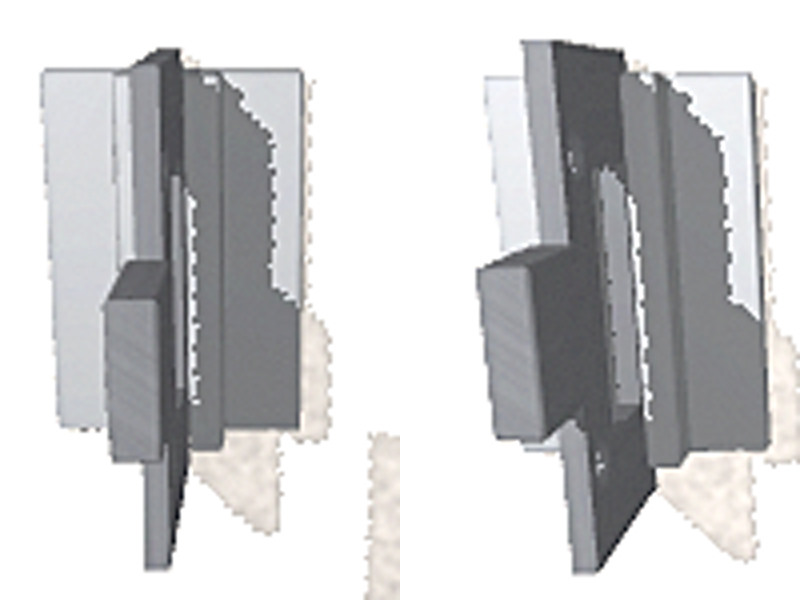

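```bash
python3 - <<'E'
from h import *
a,b=load('w1'),load('w2')
def P(p,q): return tri((a,190+(p[0]-.5)/4,85+p[1]/4),(b,130+q[0]/4,55+q[1]/4))
d=dict(tTL=((104,305),(77,269)),tTR=((155,301),(130,265)),tBL=((111,462),(97,438)),tBR=((160,461),(144,438)),
 pTL=((133,68),(123,42)),pTR=((160,64),(152,41)),pBL=((146,569),(174,573)),pBR=((168,569),(198,573)))
r={}
for k,v in d.items(): r[k],e=P(*v); print(k,r[k],np.round(e,4))
t=np.mean([r[k] for k in r if k[0]=='t'],0);p=np.mean([r[k] for k in r if k[0]=='p'],0)
print(t,p)
for u,v in(('pTL','pBL'),('pTR','pBR'),('tTL','tBL'),('tTR','tBR')):
    q=r[v]-r[u]; print(np.degrees(np.arctan2(-q[0],q[1])),np.linalg.norm(q))
go([t[0],t[1],.20],-71)
E
```

```text
tTL [ 0.5805 -0.2092  0.1458] [0.0006 0.0006]
tTR [ 0.5688 -0.2139  0.1448] [0.0005 0.0005]
tBL [ 0.567  -0.1693  0.1452] [0.0005 0.0005]
tBR [ 0.5552 -0.1741  0.1473] [0.0001 0.0001]
pTL [ 0.5941 -0.2612  0.1008] [0.0001 0.0001]
pTR [ 0.5878 -0.2639  0.0973] [0.0004 0.0004]
pBL [ 0.5472 -0.1195  0.0984] [0.0001 0.0001]
pBR [ 0.5406 -0.1208  0.0965] [0.0002 0.0002]
[ 0.5679 -0.1916  0.1458] [ 0.5674 -0.1913  0.0982]
18.334005722365873 0.14932577305967631
18.252189305636758 0.1507496181331638
18.740316185633407 0.042152267365931785
18.931951434200883 0.04217846712381492
row [ 2.19 -9.96 10.16] [-0.09 -0.04 -0.73] n 3.4521342575097527 0.10271835871081708
```

Tab centre (0.5677, -0.1915), top 0.146 m (text 0.148), yaw 18.4°; sizes agree with the text. I approach above it, then go down.

Converted, 10.2 cm / 40 = 0.255, 10 cm / 40 = 0.25, -0.1 degrees / 180 = -0.0006.

Emit:
send_rows(
  plan=[
    [[0.0175,-0.0825,0.0825,0,0,0],[0.035,-0.165,0.165,0,0,0],[0.055,-0.2475,0.25,0,0,-0.0006],[0.055,-0.2475,0.255,0,0,-0.0006],[0.055,-0.2475,0.255,0,0,-0.0006],[0.055,-0.2475,0.255,0,0,-0.0006]],
  ],
)

```text
clock: 2.42
tool_pos: [0.5679, -0.1913, 0.1967]
orientation: [179.8, 0.1, -71.5]
force: [-0.3, -0.8, 0.1]
opening: 0.0872
gripper_force: 0.0
```

```bash
python3 - <<'E'
from h import *
st(); go([.5677,-.1915,.113],-71.6)
E
```

```text
('clock', 2.4167)
('tool_pos', array([ 0.5679, -0.1913,  0.1967]))
('orientation', array([179.7902,   0.0594, -71.5361]))
('force', array([-0.3427, -0.7999,  0.0998]))
('moment', array([-0.0345,  0.0764, -0.0043]))
('opening', 0.08724556103265718)
('gripper_force', 0.0)
('joint_pos', array([  0.0579,  14.7973, -11.5475,   0.0111, -63.8731,  18.4012]))
row [ 0.02 -0.01  8.37] [0.21 0.06 0.06] n 2.0074597655199122 0.03173900914692656
```

Converted, 8.4 cm / 40 = 0.21, 7.5 cm / 40 = 0.1875.

Emit:
send_rows(
  plan=[
    [[0,0,0.05,0,0,0],[0,0,0.1,0,0,0],[0,0,0.15,0,0,0],[0,0,0.1875,0,0,0],[0,0,0.21,0,0,0],[0,0,0.21,0,0,0],[0,0,0.21,0,0,0]],
  ],
)

```text
clock: 3.0
tool_pos: [0.5682, -0.1911, 0.1157]
orientation: [-179.9, -0.0, -71.5]
force: [0.4, 0.1, 0.7]
opening: 0.0876
gripper_force: 0.0
```

Emit:
send_rows(
  plan=[
    [[0,0,0,0,0,0],[0,0,0,0,0,0],[0,0,0,0,0,0],[0,0,0,0,0,0],[0,0,0,0,0,0],[0,0,0,0,0,0],[0,0,0,0,0,0],[0,0,0,0,0,0]],
  ],
  fingers=0,
)

```text
clock: 3.67
tool_pos: [0.5679, -0.1905, 0.1146]
orientation: [180.0, 0.0, -71.4]
force: [0.3, -0.0, -0.8]
opening: 0.0398
gripper_force: 0.0
```

Emit:
send_rows(
  plan=[
    [[0,0,0,0,0,0],[0,0,0,0,0,0],[0,0,0,0,0,0],[0,0,0,0,0,0]],
  ],
)

```text
clock: 4.0
tool_pos: [0.5679, -0.1906, 0.1145]
orientation: [180.0, 0.0, -71.4]
force: [1.0, 0.4, -0.9]
opening: 0.0138
gripper_force: 30.0
```

Converted, -9 cm / 40 = -0.225, -7 cm / 40 = -0.175.

Emit:
send_rows(
  plan=[
    [[0,0,0,0,0,0],[0,0,-0.0125,0,0,0],[0,0,-0.025,0,0,0],[0,0,-0.05,0,0,0],[0,0,-0.075,0,0,0],[0,0,-0.125,0,0,0],[0,0,-0.175,0,0,0],[0,0,-0.225,0,0,0]],
  ],
)

```text
clock: 4.67
tool_pos: [0.5679, -0.1906, 0.2065]
orientation: [-180.0, -0.0, -71.4]
force: [0.2, 1.2, -2.7]
opening: 0.014
gripper_force: 30.0
```

Converted, -7 cm / 40 = -0.175, -6 cm / 40 = -0.15.

Emit:
send_rows(
  plan=[
    [[0,0,-0.05,0,0,0],[0,0,-0.1,0,0,0],[0,0,-0.15,0,0,0],[0,0,-0.175,0,0,0],[0,0,-0.175,0,0,0],[0,0,-0.175,0,0,0]],
  ],
)

```text
clock: 5.17
tool_pos: [0.5679, -0.1904, 0.2748]
orientation: [-179.9, 0.0, -71.4]
force: [-0.2, 0.4, -3.8]
opening: 0.0137
gripper_force: 30.0
```

```bash
python3 - <<'E'
from h import *
st(); go([.62,.00,.275],-80); go([.62,.267,.275],-88)
E
```

```text
('clock', 5.1667)
('tool_pos', array([ 0.5679, -0.1904,  0.2748]))
('orientation', array([-179.9381,    0.0098,  -71.4295]))
('force', array([-0.2116,  0.3598, -3.7765]))
('moment', array([0.0611, 0.0992, 0.034 ]))
('opening', 0.013739821653875228)
('gripper_force', 29.99600261449814)
('joint_pos', array([  0.1249,  11.8466,  -5.0425,  -0.0302, -73.0553,  18.4544]))
row [-16.39 -11.01  -0.01] [-0.06  0.01  8.57] n 4.733386041827552 1.1970304073804034
row [-41.7  -19.51   0.  ] [-0.06  0.02 16.57] n 11.039178359952308 2.3143333504004113
```

Converted, -26 cm / 40 = -0.65, -8.5 cm / 40 = -0.2125, 9 degrees / 180 = 0.05.

Emit:
send_rows(
  plan=[
    [[-0.05,-0.025,0,0,0,0.0056],[-0.125,-0.0625,0,0,0,0.0111],[-0.2125,-0.1,0,0,0,0.0167],[-0.3,-0.1425,0,0,0,0.0222],[-0.3875,-0.1825,0,0,0,0.0333],[-0.475,-0.225,0,0,0,0.0389],[-0.5625,-0.2675,0,0,0,0.0444],[-0.65,-0.3075,0,0,0,0.05]],
  ],
)

```text
clock: 5.83
tool_pos: [0.6009, 0.0969, 0.2728]
orientation: [179.9, -0.0, -80.5]
force: [1.4, 0.1, -2.3]
opening: 0.0136
gripper_force: 30.0
```

```bash
python3 - <<'E'
from h import *
st(); go([.63,.33,.275],-88)
E
```

```text
('clock', 5.8333)
('tool_pos', array([0.6009, 0.0969, 0.2728]))
('orientation', array([179.8547,  -0.0148, -80.4751]))
('force', array([ 1.362 ,  0.0878, -2.3125]))
('moment', array([-0.0086, -0.0467,  0.0368]))
('opening', 0.013628310922409513)
('gripper_force', 29.99545991420746)
('joint_pos', array([ 27.5099,  12.957 ,  -3.8654,  -0.0321, -73.3205, -17.9758]))
row [-22.51  -6.73  -0.25] [ 0.14 -0.02  7.52] n 5.633745112901695 1.051159982881227
```

Converted, -21.5 cm / 40 = -0.5375, -19.5 cm / 40 = -0.4875, 7.5 degrees / 180 = 0.0417.

Emit:
send_rows(
  plan=[
    [[-0.1,-0.03,0,0,0,0.0056],[-0.2,-0.06,0,0,0,0.0167],[-0.3,-0.09,-0.0025,0,0,0.0278],[-0.4,-0.12,-0.005,0,0,0.0389],[-0.4875,-0.145,-0.005,0,0,0.0417],[-0.5375,-0.1625,-0.005,0,0,0.0417],[-0.5375,-0.1625,-0.005,0,0,0.0417],[-0.5375,-0.1625,-0.005,0,0,0.0417]],
  ],
)

```text
clock: 6.5
tool_pos: [0.6291, 0.3191, 0.2734]
orientation: [179.8, -0.1, -87.8]
force: [-0.1, -0.8, -2.3]
opening: 0.0137
gripper_force: 30.0
```

```bash
python3 - <<'E'
from h import *
s=snap('wrist','w3'); st()
for p in([.5345,.3135,.118],[.538,.2226,.118]): print(proj(s,np.array(p)))
E
```

```text
('clock', 6.55)
('tool_pos', array([0.6293, 0.318 , 0.2741]))
('orientation', array([179.8267,  -0.1192, -87.8744]))
('force', array([-0.0826, -0.1971, -2.0572]))
('moment', array([ 0.0393,  0.0604, -0.005 ]))
('opening', 0.013647982070075901)
('gripper_force', 29.996745586395264)
('joint_pos', array([ 42.5845,  22.2653,   9.3926,  -0.0223, -77.3365, -40.4542]))
[353.4459 164.1703]
[362.2815  67.9216]
```

Converted, -5 cm / 40 = -0.125, -4 cm / 40 = -0.1.

Emit:
send_rows(
  plan=[
    [[-0.025,-0.05,0,0,0,0],[-0.05,-0.1,0,0,0,0],[-0.075,-0.125,0,0,0,0],[-0.075,-0.125,0,0,0,0],[-0.075,-0.125,0,0,0,0]],
  ],
)

```text
clock: 6.97
tool_pos: [0.679, 0.3485, 0.2751]
orientation: [179.9, -0.1, -88.0]
force: [-0.9, 0.3, -2.0]
opening: 0.0137
gripper_force: 30.0
```

```bash
python3 - <<'E'
from h import *
s=snap('wrist','w4'); snap('side','s4'); st()
for p in([.5345,.3135,.118],[.538,.2226,.118]): print(proj(s,np.array(p)))
a=[cv2.resize(cv2.convertScaleAbs(cv2.imread(f'pics/{f}.png')[:,232:],alpha=1.3),(400,549)) for f in('w3','w4')]
cv2.imwrite('pics/f.png',np.hstack(a))
E
```

```text
('clock', 7.0667)
('tool_pos', array([0.6786, 0.3485, 0.2763]))
('orientation', array([179.9588,  -0.0271, -87.9704]))
('force', array([ 0.1299, -0.4724, -1.5483]))
('moment', array([0.0202, 0.0668, 0.0788]))
('opening', 0.013631098405366955)
('gripper_force', 29.9967759847641)
('joint_pos', array([ 41.7432,  27.8814,  18.4223,  -0.0056, -80.5899, -39.7126]))
[407.6955 135.9413]
[421.7618  34.5294]
```

View pics/f.png

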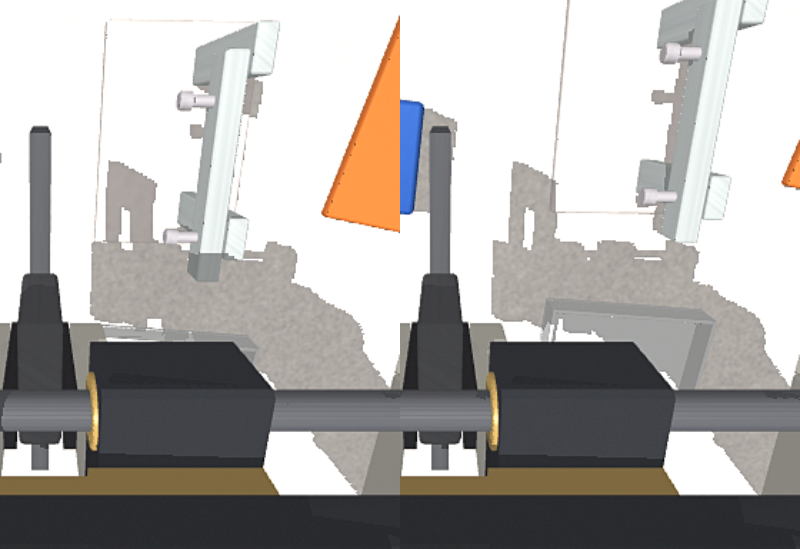

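```bash
python3 - <<'E'
from h import *
def c(f,x,y): return cv2.resize(cv2.convertScaleAbs(cv2.imread(f'pics/{f}.png')[y:y+50,x:x+66],alpha=1.1),(396,300),interpolation=cv2.INTER_CUBIC)
a=np.vstack([np.hstack([c('w3',345,50),c('w4',405,15)]),np.hstack([c('w3',335,145),c('w4',390,115)])])
cv2.imwrite('pics/g.png',a)
E
```

```text
(no output)
```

View pics/g.png

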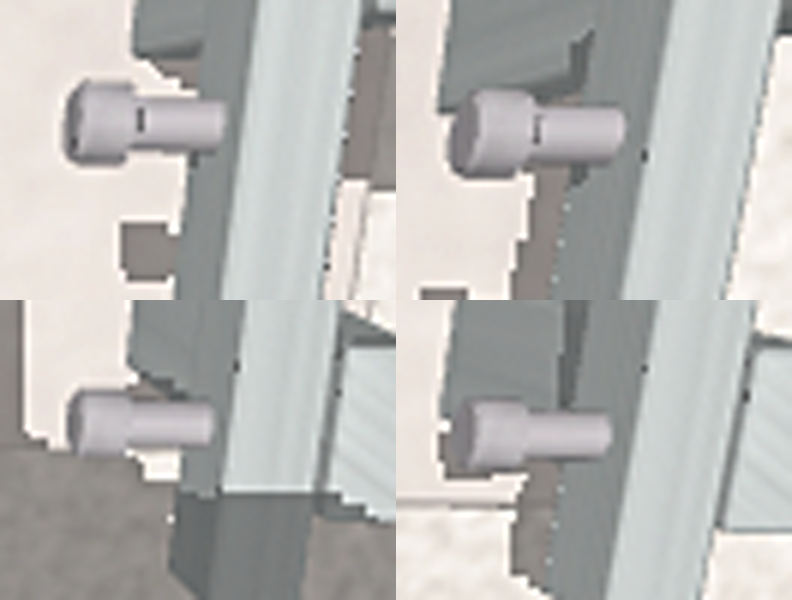

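```bash
python3 - <<'E'
from h import *
a,b=load('w3'),load('w4')
def P(p,q,oa,ob): return tri((a,oa[0]+p[0]/6,oa[1]+p[1]/6),(b,ob[0]+q[0]/6,ob[1]+q[1]/6))
F=((345,50),(405,15));N=((335,145),(390,115))
fh=P((73,125),(70,137),*F);nh=P((77,124),(70,137),*N);fr=P((224,122),(228,133),*F);nr=P((211,124),(212,134),*N)
for x in(fh,nh,fr,nr):print(x)
d=nh[0]-fh[0];print('yaw',np.degrees(np.arctan2(-d[0],d[1])),np.linalg.norm(d),(nh[0]+fh[0])/2,(nr[0]+fr[0])/2)
E
```

```text
(array([0.5425, 0.2254, 0.1189]), [0.00014721778591347294, 0.00014721778591345806])
(array([0.5394, 0.3158, 0.1163]), [8.657964647544493e-05, 8.657964647545074e-05])
(array([0.5203, 0.2243, 0.121 ]), [0.00022787852130574333, 0.00022787852130562046])
(array([0.5185, 0.3137, 0.121 ]), [7.34584134097358e-05, 7.345841340963716e-05])
yaw 1.9979627607153645 0.09039985953012797 [0.541  0.2706 0.1176] [0.5194 0.269  0.121 ]
```

```bash
python3 - <<'E'
from h import *
for f,tp in(('w3',[.6293,.318,.2741]),('w4',[.6786,.3485,.2763])):
    s=load(f); g=s['img'].mean(2)
    print(f,g[84:100,258:263].mean(1).round())
    print(g[150,245:275].round(),g[110,245:275].round())
    yaw=np.radians(2.05); ex=np.array([np.cos(yaw),np.sin(yaw),0]);ey=np.array([-np.sin(yaw),np.cos(yaw),0])
    for c in([-.004,-.075,-.0145],[.004,-.075,-.0145],[-.004,-.075,-.1045]): print(c,proj(s,np.array(tp)+ex*c[0]+ey*c[1]+[0,0,c[2]]))
st(); y=.2698+.035*(.6-.519); print(y)
go([.6,y,.2763],-87.9)
E
```

```text
w3 [214. 214. 220. 239. 100.  47.  53.  55.  51.  93.  90.  90.  89.  90.
  90.  89.]
[209. 211. 211. 214. 214. 216. 223. 197.  76.  83.  87.  88.  88.  88.
  87.  89.  88.  86.  86.  85.  83.  73. 147. 225. 217. 217. 217. 215.
 215. 217.] [212. 217. 218. 218. 219. 220. 231. 157.  79.  85.  88.  88.  90.  89.
  89.  89.  89.  89.  88.  88.  87.  78. 106. 233. 221. 217. 218. 221.
 217. 213.]
[-0.004, -0.075, -0.0145] [267.3736  93.5674]
[0.004, -0.075, -0.0145] [251.806   93.5364]
[-0.004, -0.075, -0.1045] [264.2734  88.692 ]
w4 [129. 130. 133. 141.  75.  52.  55.  55.  50.  94.  91.  90.  90.  90.
  89.  89.]
[220. 220. 218. 218. 222. 224. 232. 206.  77.  82.  88.  87.  90.  87.
  89.  88.  88.  86.  86.  86.  83.  71. 152. 235. 226. 222. 218. 218.
 216. 214.] [ 80. 135. 127. 124. 124. 130. 133. 109.  85.  88.  88.  88.  90.  90.
  90.  89.  89.  91.  88.  88.  88.  84.  93. 124. 113. 215. 214. 219.
 222. 224.]
[-0.004, -0.075, -0.0145] [268.0122  95.767 ]
[0.004, -0.075, -0.0145] [252.4179  95.7853]
[-0.004, -0.075, -0.1045] [264.8997  89.9939]
('clock', 7.0667)
('tool_pos', array([0.6786, 0.3485, 0.2763]))
('orientation', array([179.9588,  -0.0271, -87.9704]))
('force', array([ 0.1299, -0.4724, -1.5483]))
('moment', array([0.0202, 0.0668, 0.0788]))
('opening', 0.013631098405366955)
('gripper_force', 29.9967759847641)
('joint_pos', array([ 41.7432,  27.8814,  18.4223,  -0.0056, -80.5899, -39.7126]))
0.27263499999999996
row [7.3  8.12 0.01] [ 0.04 -0.03 -0.07] n 2.618413066060118 0.012005090106333884
```

Converted, 8.1 cm / 40 = 0.2025, 7.2 cm / 40 = 0.18.

Emit:
send_rows(
  plan=[
    [[0.05,0.05,0,0,0,0],[0.1,0.1125,0,0,0,0],[0.1625,0.175,0,0,0,0],[0.18,0.2025,0,0,0,0],[0.18,0.2025,0.05,0,0,0],[0.18,0.2025,0.125,0,0,0],[0.18,0.2025,0.175,0,0,0],[0.18,0.2025,0.175,0,0,0]],
  ],
)

```text
clock: 7.73
tool_pos: [0.5975, 0.2726, 0.2026]
orientation: [179.7, -0.2, -88.0]
force: [-1.3, -0.8, -3.3]
opening: 0.0139
gripper_force: 30.0
```

```bash
python3 - <<'E'
from h import *
st(); go([.58,.2698+.035*(.58-.519)+.0007,.1485],-87.9)
E
```

```text
('clock', 7.7333)
('tool_pos', array([0.5975, 0.2726, 0.2026]))
('orientation', array([179.6564,  -0.1532, -87.9843]))
('force', array([-1.3158, -0.8038, -3.3456]))
('moment', array([-0.0819,  0.3899,  0.0504]))
('opening', 0.013882903366492751)
('gripper_force', 29.99920517206192)
('joint_pos', array([ 41.4445,  19.9378,  -3.3683,  -0.1084, -67.0567, -39.3867]))
row [-0.08  1.72  5.42] [ 0.34 -0.15 -0.08] n 1.3628889687269568 0.053862492007021534
```

Converted, 5.2 cm / 40 = 0.13, 1.7 cm / 40 = 0.0425.

Emit:
send_rows(
  plan=[
    [[0,0,0.05,0,0,0],[0,0,0.1,0,0,0],[0,0,0.13,0,0,0],[0,0.02,0.13,0,0,0],[0,0.0425,0.13,0,0,0],[0,0.0425,0.13,0,0,0],[0,0.0425,0.13,0,0,0],[0,0.0425,0.13,0,0,0]],
  ],
)

```text
clock: 8.4
tool_pos: [0.584, 0.2748, 0.1563]
orientation: [-179.9, 0.1, -87.9]
force: [0.3, -0.4, -2.3]
opening: 0.0141
gripper_force: 30.0
```

Emit:
send_rows(
  plan=[
    [[0,0,0,0,0,0],[0,0,0,0,0,0],[0,0,0,0,0,0]],
  ],
)

```text
clock: 8.65
tool_pos: [0.5837, 0.2743, 0.1548]
orientation: [-180.0, 0.0, -87.9]
force: [-0.2, -0.8, -2.4]
opening: 0.014
gripper_force: 30.0
```

```bash
python3 - <<'E'
from h import *
s=snap('wrist','w5'); st(); go([.55,.2698+.035*(.55-.519)+.0007,.1485],-87.9)
go([.56,.2698+.035*(.56-.519)+.0007,.1485],-87.9)
snap('side','s5'); a=cv2.convertScaleAbs(cv2.imread('pics/s5.png')[190:310,150:310],alpha=1.6)
b=cv2.convertScaleAbs(cv2.imread('pics/w5.png')[0:240,200:440],alpha=1.2)
cv2.imwrite('pics/i.png',np.hstack([cv2.resize(a,(400,300)),cv2.resize(b,(300,300))]))
E
```

```text
('clock', 8.7)
('tool_pos', array([0.5837, 0.2742, 0.1546]))
('orientation', array([-179.9968,    0.0031,  -87.9287]))
('force', array([-0.0688,  0.786 , -1.9883]))
('moment', array([-0.0315,  0.0978, -0.0098]))
('opening', 0.013785673692936063)
('gripper_force', 29.99945193529129)
('joint_pos', array([ 42.4649,  20.6868,  -8.9057,  -0.0003, -60.4031, -40.3935]))
row [0.14 3.37 0.61] [-0.    0.   -0.03] n 0.8230743141212725 0.004060053641717898
row [0.14 2.37 0.61] [-0.    0.   -0.03] n 0.5888333642171104 0.004060053641717898
```

View pics/i.png

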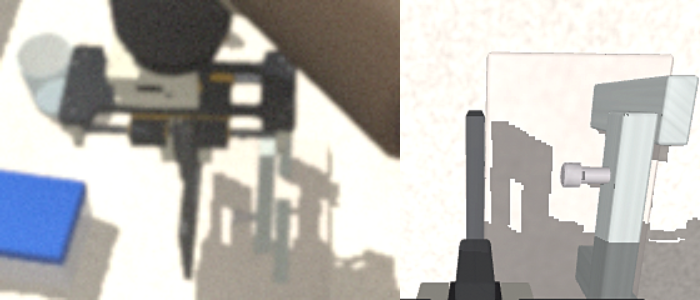

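```bash
python3 - <<'E'
from h import *
s=load('w5'); g=s['img'].astype(float).mean(2); print(s['pose'][:3,3])
print(g[84:100,258:263].mean(1).round())
for c in(332,335,338): print(c,g[122:158,c].round())
print(g[140,322:345].round())
yaw=np.radians(2.05);ey=np.array([-np.sin(yaw),np.cos(yaw),0])
e=onz(s,260,92.5,.1546-.0145)
for r in (139,140,141):
  p=onz(s,331,r,.118); print(r,e,p,'d along y (want 30)',1e3*ey@(p-e))
E
```

```text
[0.5868 0.1908 0.3126]
[216. 215. 215. 228.  97.  48.  54.  55.  51.  93.  90.  90.  89.  89.
  89.  89.]
332 [212. 212. 212. 211. 211. 209. 210. 220. 117. 127. 148. 162. 169. 174.
 180. 183. 184. 183. 181. 180. 178. 176. 172. 168. 164. 154. 127. 122.
 220. 213. 211. 210. 210. 210. 210. 210.]
335 [211. 211. 211. 211. 210. 211. 212. 223. 118. 138. 161. 166. 170. 177.
 180. 182. 181. 179. 178. 177. 174. 169. 163. 158. 156. 143. 124. 125.
 220. 213. 210. 210. 211. 211. 211. 211.]
338 [210. 210. 210. 210. 210. 210. 212. 222. 138. 135. 157. 162. 166. 171.
 176. 179. 181. 180. 180. 179. 177. 171. 167. 161. 158. 145. 127. 131.
 219. 213. 212. 213. 211. 211. 212. 212.]
[213. 209. 213. 213. 215. 224. 141. 112. 114. 131. 181. 178. 179. 178.
 177. 178. 180. 181. 182. 182. 182. 182. 185.]
139 [0.5864 0.1977 0.1401] [0.5422 0.2242 0.118 ] d along y (want 30) 28.095580273838173
140 [0.5864 0.1977 0.1401] [0.5421 0.2249 0.118 ] d along y (want 30) 28.70776750661133
141 [0.5864 0.1977 0.1401] [0.5421 0.2255 0.118 ] d along y (want 30) 29.321143042285442
```

Converted, 2.4 cm / 40 = 0.06, 0.15 cm / 40 = 0.0038.

Emit:
send_rows(
  plan=[
    [[0.0038,0.015,0.015,0,0,0],[0.0038,0.0325,0.015,0,0,0],[0.0038,0.05,0.015,0,0,0],[0.0038,0.06,0.015,0,0,0],[0.0038,0.06,0.015,0,0,0],[0.0038,0.06,0.015,0,0,0],[0.0038,0.06,0.015,0,0,0],[0.0038,0.06,0.015,0,0,0]],
  ],
)

```text
clock: 9.42
tool_pos: [0.5599, 0.272, 0.1487]
orientation: [-180.0, 0.0, -87.9]
force: [0.7, 0.6, -1.0]
opening: 0.014
gripper_force: 30.0
```

```bash
python3 - <<'E'
from h import *
st(); go([.548,.2698+.035*(.548-.519)+.0007,.1485],-87.9)
E
```

```text
('clock', 9.4167)
('tool_pos', array([0.5599, 0.272 , 0.1487]))
('orientation', array([-179.9788,    0.0132,  -87.9155]))
('force', array([ 0.7335,  0.5894, -1.0201]))
('moment', array([0.0567, 0.1262, 0.0268]))
('opening', 0.014004879057356825)
('gripper_force', 29.99947339296341)
('joint_pos', array([ 43.8603,  18.9983, -12.3042,   0.005 , -58.6729, -41.7785]))
row [0.   1.19 0.02] [-0.02  0.01 -0.02] n 0.28479245211079124 0.0041048610462840335
```

Converted, 1.7 cm / 40 = 0.0425, 1.5 cm / 40 = 0.0375.

Emit:
send_rows(
  plan=[
    [[0,0.01,0,0,0,0],[0,0.02,0,0,0,0],[0,0.0275,0,0,0,0],[0,0.0325,0,0,0,0],[0,0.0375,0,0,0,0],[0,0.0425,0,0,0,0],[0,0.0425,0,0,0,0],[0,0.0425,0,0,0,0]],
  ],
)

```text
clock: 10.08
tool_pos: [0.5426, 0.2713, 0.1487]
orientation: [-180.0, 0.0, -87.9]
force: [-0.1, -0.6, -1.4]
opening: 0.0138
gripper_force: 30.0
```

```bash
python3 - <<'E'
from h import *
st(); go([.54,.2698+.035*(.54-.519)+.0007,.1485],-87.9)
E
```

```text
('clock', 10.0833)
('tool_pos', array([0.5426, 0.2713, 0.1487]))
('orientation', array([-179.9883,    0.0064,  -87.9093]))
('force', array([-0.0957, -0.5805, -1.3698]))
('moment', array([-0.013 ,  0.1039,  0.0165]))
('opening', 0.013797748856183293)
('gripper_force', 29.999475181102753)
('joint_pos', array([ 44.9944,  17.6212, -14.3466,   0.0038, -58.0192, -42.9058]))
row [-0.01  0.26  0.02] [-0.01  0.01 -0.01] n 0.0626864055346201 0.0022759067407390654
```

Converted, 0.3 cm / 40 = 0.0075, 0.2 cm / 40 = 0.005.

Emit:
send_rows(
  plan=[
    [[0,0.0025,0,0,0,0],[0,0.005,0,0,0,0],[0,0.0075,0,0,0,0],[0,0.0075,0,0,0,0],[0,0.0075,0,0,0,0]],
  ],
)

```text
clock: 10.5
tool_pos: [0.5396, 0.2711, 0.1486]
orientation: [-180.0, 0.0, -87.9]
force: [0.7, -0.0, -2.1]
opening: 0.0138
gripper_force: 30.0
```

Converted, 0.3 cm / 40 = 0.0075, 0.2 cm / 40 = 0.005.

Emit:
send_rows(
  plan=[
    [[0,0.0025,0,0,0,0],[0,0.005,0,0,0,0],[0,0.0075,0,0,0,0],[0,0.0075,0,0,0,0],[0,0.0075,0,0,0,0]],
  ],
)

```text
clock: 10.92
tool_pos: [0.5366, 0.271, 0.1486]
orientation: [-180.0, 0.0, -87.9]
force: [-0.2, 0.0, -1.8]
opening: 0.0138
gripper_force: 30.0
```

Converted, 0.6 cm / 40 = 0.015, 0.45 cm / 40 = 0.0113.

Emit:
send_rows(
  plan=[
    [[0,0.0038,0,0,0,0],[0,0.0075,0,0,0,0],[0,0.0113,0,0,0,0],[0,0.015,0,0,0,0],[0,0.015,0,0,0,0],[0,0.015,0,0,0,0]],
  ],
)

```text
clock: 11.42
tool_pos: [0.5306, 0.2708, 0.1486]
orientation: [-180.0, 0.0, -87.9]
force: [-1.0, 0.8, -1.6]
opening: 0.0139
gripper_force: 30.0
```

Converted, 0.5 cm / 40 = 0.0125, 0.4 cm / 40 = 0.01.

Emit:
send_rows(
  plan=[
    [[0,0.0038,0,0,0,0],[0,0.0075,0,0,0,0],[0,0.01,0,0,0,0],[0,0.0125,0,0,0,0],[0,0.0125,0,0,0,0],[0,0.0125,0,0,0,0]],
  ],
)

```text
clock: 11.92
tool_pos: [0.5256, 0.2706, 0.1486]
orientation: [-180.0, 0.0, -87.9]
force: [0.2, 0.0, -3.3]
opening: 0.0138
gripper_force: 30.0
```

Converted, 0.2 cm / 40 = 0.005, 0.1 cm / 40 = 0.0025.

Emit:
send_rows(
  plan=[
    [[0,0.0025,0,0,0,0],[0,0.005,0,0,0,0],[0,0.005,0,0,0,0],[0,0.005,0,0,0,0]],
  ],
)

```text
clock: 12.25
tool_pos: [0.5243, 0.2706, 0.1488]
orientation: [-179.9, 0.0, -87.9]
force: [4.5, -0.5, -3.4]
opening: 0.0139
gripper_force: 30.0
```

Converted, 0.1 cm / 40 = 0.0025, 0.05 cm / 40 = 0.0013.

Emit:
send_rows(
  plan=[
    [[0,0.0013,0,0,0,0],[0,0.0025,0,0,0,0],[0,0.0025,0,0,0,0],[0,0.0025,0,0,0,0]],
  ],
)

```text
clock: 12.58
tool_pos: [0.5238, 0.2707, 0.1489]
orientation: [-179.9, 0.0, -87.9]
force: [7.4, -0.5, -4.1]
opening: 0.0136
gripper_force: 30.1
```

Converted, 0.2 cm / 40 = 0.005, 0.1 cm / 40 = 0.0025.

Emit:
send_rows(
  plan=[
    [[0,-0.0013,0.0025,0,0,0],[0,-0.0013,0.005,0,0,0],[0,-0.0013,0.005,0,0,0],[0,-0.0013,0.005,0,0,0]],
  ],
)

```text
clock: 12.92
tool_pos: [0.5241, 0.2709, 0.1472]
orientation: [-179.9, 0.1, -87.9]
force: [5.4, -0.4, -2.0]
opening: 0.0141
gripper_force: 30.1
```

Converted, 0.1 cm / 40 = 0.0025.

Emit:
send_rows(
  plan=[
    [[0,0,0.0025,0,0,0],[0,0,0.0025,0,0,0],[0,0,0.0025,0,0,0]],
  ],
)

```text
clock: 13.17
tool_pos: [0.5241, 0.271, 0.1463]
orientation: [-179.9, 0.1, -87.9]
force: [5.6, -1.1, -0.7]
opening: 0.0138
gripper_force: 30.1
```

Converted, 0.1 cm / 40 = 0.0025, 0.05 cm / 40 = 0.0013.

Emit:
send_rows(
  plan=[
    [[0,0,0.0013,0,0,0],[0,0,0.0025,0,0,0],[0,0,0.0025,0,0,0]],
  ],
)

```text
clock: 13.42
tool_pos: [0.5241, 0.2711, 0.1454]
orientation: [-179.9, 0.1, -87.9]
force: [5.5, 0.4, -0.4]
opening: 0.0136
gripper_force: 30.1
```

Converted, 0.05 cm / 40 = 0.0013.

Emit:
send_rows(
  plan=[
    [[0,0,0.0013,0,0,0],[0,0,0.0013,0,0,0],[0,0,0.0013,0,0,0]],
  ],
)

```text
clock: 13.67
tool_pos: [0.5242, 0.2712, 0.145]
orientation: [-179.9, 0.1, -87.9]
force: [5.4, 1.1, 0.2]
opening: 0.0139
gripper_force: 30.1
```

Converted, 0.05 cm / 40 = 0.0013.

Emit:
send_rows(
  plan=[
    [[0,0,0.0013,0,0,0],[0,0,0.0013,0,0,0],[0,0,0.0013,0,0,0]],
  ],
)

```text
clock: 13.92
tool_pos: [0.5242, 0.2712, 0.1448]
orientation: [-179.9, 0.1, -87.9]
force: [3.7, 0.1, 5.7]
opening: 0.0137
gripper_force: 30.1
```

Converted, 0.05 cm / 40 = 0.0013.

Emit:
send_rows(
  plan=[
    [[0,0,0.0013,0,0,0],[0,0,0.0013,0,0,0],[0,0,0.0013,0,0,0]],
  ],
)

```text
clock: 14.17
tool_pos: [0.5242, 0.2712, 0.1447]
orientation: [-179.8, 0.1, -87.9]
force: [3.3, -0.1, 9.4]
opening: 0.0139
gripper_force: 30.1
```

Converted, -0.06 cm / 40 = -0.0015.

Emit:
send_rows(
  plan=[
    [[0,0,-0.0015,0,0,0],[0,0,-0.0015,0,0,0]],
  ],
)

```text
clock: 14.33
tool_pos: [0.5241, 0.2713, 0.1448]
orientation: [-179.9, 0.1, -87.9]
force: [5.6, 0.3, 4.6]
opening: 0.0138
gripper_force: 30.1
```

Emit:
send_rows(
  plan=[
    [[0,0,0,0,0,0],[0,0,0,0,0,0],[0,0,0,0,0,0],[0,0,0,0,0,0],[0,0,0,0,0,0],[0,0,0,0,0,0]],
  ],
  fingers=0.45,
)

```text
clock: 14.83
tool_pos: [0.5228, 0.2703, 0.1433]
orientation: [180.0, -0.0, -87.9]
force: [0.1, 0.2, -1.1]
opening: 0.039
gripper_force: 0.0
```

```bash
python3 - <<'E'
from h import *
snap('wrist','w6'); st()
cv2.imwrite('pics/j.png',cv2.convertScaleAbs(cv2.imread('pics/w6.png'),alpha=1.2))
E
```

```text
('clock', 14.8833)
('tool_pos', array([0.5229, 0.2703, 0.1434]))
('orientation', array([179.9666,  -0.0213, -87.9208]))
('force', array([ 0.5606, -0.747 , -0.7583]))
('moment', array([ 0.0603,  0.1045, -0.0046]))
('opening', 0.03906370000032235)
('gripper_force', 0.0)
('joint_pos', array([ 46.3485,  16.3515, -16.9558,  -0.0097, -56.7315, -44.264 ]))
```

View pics/j.png

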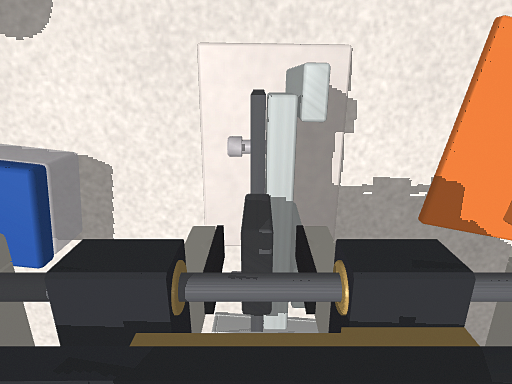

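The picture shows the plate at columns 251–266, flat against the bar from column 267. The -y pin head stands out in front at (236,146), and the open fingers straddle the tab. Now I rise straight up.

Converted, -14 cm / 40 = -0.35, -11 cm / 40 = -0.275.

Emit:
send_rows(
  plan=[
    [[0,0,-0.0125,0,0,0],[0,0,-0.0375,0,0,0],[0,0,-0.075,0,0,0],[0,0,-0.125,0,0,0],[0,0,-0.2,0,0,0],[0,0,-0.275,0,0,0],[0,0,-0.35,0,0,0],[0,0,-0.35,0,0,0]],
  ],
)

```text
clock: 15.55
tool_pos: [0.5257, 0.2716, 0.2918]
orientation: [-179.5, 0.3, -87.9]
force: [1.7, 0.2, 1.4]
opening: 0.0395
gripper_force: 0.0
```

Converted, -12 cm / 40 = -0.3, -9 cm / 40 = -0.225.

Emit:
send_rows(
  plan=[
    [[-0.05,-0.075,0,0,0,0],[-0.1,-0.15,0,0,0,0],[-0.15,-0.225,0,0,0,0],[-0.2,-0.3,0,0,0,0],[-0.2,-0.3,0,0,0,0],[-0.2,-0.3,0,0,0,0]],
  ],
)

```text
clock: 16.05
tool_pos: [0.641, 0.3554, 0.2815]
orientation: [179.9, -0.1, -87.9]
force: [-0.7, 0.0, -0.2]
opening: 0.0392
gripper_force: 0.0
```

```bash
python3 - <<'E'
from h import *
s=snap('wrist','w7'); snap('top','t7'); snap('side','s7'); st()
a=[cv2.convertScaleAbs(cv2.imread('pics/w7.png')[0:250,212:512],alpha=1.3),cv2.convertScaleAbs(cv2.imread('pics/s7.png')[190:315,190:340],alpha=1.6)]
cv2.imwrite('pics/k.png',np.hstack([cv2.resize(i,(400,333)) for i in a]))
E
```

```text
('clock', 16.2)
('tool_pos', array([0.6398, 0.3544, 0.2846]))
('orientation', array([-179.9587,    0.0233,  -87.9191]))
('force', array([-0.5896, -0.5235,  0.7207]))
('moment', array([-0.0677,  0.1225,  0.0365]))
('opening', 0.03943262015275388)
('gripper_force', 0.0)
('joint_pos', array([ 44.1897,  24.4979,  14.1094,   0.0106, -79.5653, -42.1107]))
```

View pics/k.png

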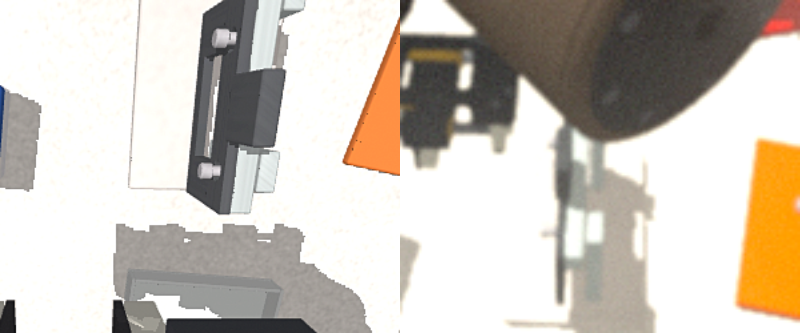

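Both pin heads show in front of the plate at (222,38) and (208,170). The plate is upright and flat against the bar, and the gripper is clear of it. I hand the job in.

```bash
python3 -c "
from plant import ctrl
print(ctrl.close_job())"
```

```text
the job is handed in; nothing more can be done
None
```

The insert hangs upright on both pins, flat against the bar and released with the gripper clear; I handed the job in after about 16 s of robot time (verdict not shown).

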